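Load a plate into a drill jig and clamp it

ROBOT

A 6-joint arm with a two-finger parallel gripper is mounted at the origin on the work surface. World frame = base frame: x ahead of the robot, y to its left, z up, the work surface at z = 0. Lengths are in m, angles in degrees, forces in N, time in s.
With the tool pointing down it reaches from about 0.35 to 0.875 m from the base axis. Payload 4.2 kg.
Tool frame: the origin (TCP) lies between the finger pads; the fingertips stand 11 mm ahead of it and the grasp point (between the pads) lies 8 mm behind it; z points along the fingers, y is the direction in which the jaws open and shut (so a half turn about z gives the same grasp; the last joint's range is limited). The gripper opens to 87 mm and grips with 3 to 60 N. Pads are 19 mm wide; open, the fingers measure 117 mm over their backs; the gripper's body (75 mm by 190 mm) begins 51 mm behind the grasp point.
Start: joints at [-62.246, 22.042, 0.453, 0, -68.411, -14.817], TCP at [0.14, -0.609, 0.234] pointing down, gripper open.
Joint ranges: [-179.83, 179.83], [-69.29, 118.12], [-61.27, 80.66], [-181.25, 117.63], [-171.15, -9.14], [-177.46, 177.46]. Speed limits (degrees/s): [159.86, 159.86, 180, 180, 180, 180].

INTERFACE

Orientations are given as a 3x3 rotation matrix whose columns are the frame's x, y, z axes.
In Python, from station import sense, capture, get_calibration, finish_job, search_frame, cut_out gives the robot as it stands.
- The arm moves only by the tool arm_command, never from a script. Its argument "rows" is a list of rows, each an object with "fingers": the opening in per cent of the stroke, from 0 (shut) to 100 (fully open); "travel": the shift along the tool's x, y, z in cm, a list of three; "roll": the turn about the tool's z in degrees. A call has 1 to 10 rows; each row is the pose to reach, as a shift and turn from the pose commanded when the call began, along the tool's axes at that moment; what a row does not reach only later rows make up. A row lasts 1/10 s, in which the tool goes at most 50 mm and 8.59 degrees, less where a joint would pass 70% of its speed; a pose out of reach is approached as far as the arm can. A call with a gripper value outside its range is refused whole. The fingers move at their own pace and stop on an object; the grip force is fixed at half the most. Time passes only in rows, so rows that repeat a pose let the fingers close. It gives the time, the measured TCP pose, the force and the opening at its end, in the units of the state.
- sense(): the state, without advancing time (a new reading comes with each control period).
- capture(name): name is "scene" or "top"; returns (picture, depth): 400x640x3 uint8, red, green, blue; 400x640 float32, m along the optical axis (not along the pixel's ray), 0 where there is no reading.
- get_calibration(name): a dict with "fov_y" (degrees; the focal length in pixels is half the picture's height over the tangent of half this angle, whatever the lens; pixels are square), "cx", "cy" (the principal point, pixels), "origin" and "attitude" of the camera in the world. Camera axes: x right, y down, z forward; pixel columns grow to the right and rows downward; lengths in m; the calibration is good to about 2 mm. A picture is of the moment at which its call begins. get_calibration takes no time and is no camera call.
- finish_job(): hands the job in, once; it reports no verdict.
Trained networks look in the newest picture that a camera, given by its name, has taken for a name from the list of things; names that differ only in an ending like _2 or _b are one class to them, and where a whole thing is asked for, a point or a joint stands for the part that bears it (a point fixed in the world has none). Each returns a list of dicts, best first, with "p" (0 to 1); they miss things now and then, are a little off and sometimes report something else, mostly with a low value. They report only what shows in the picture. A call takes as long as a camera call. They do not tell look-alikes from the thing itself.
- search_frame(camera, label): "position" ([x, y, z] in m, in world coordinates, good to about 4 mm: the middle of the surface that is visible of it).
- cut_out(camera, label): "mask" (400x640 bool, what is visible of it).
The state is a dict: "time_s": time; "joints": joint angles; "joint_velocities": joint speeds; "effort": joint torques, N m; "tcp_pos": TCP position; "ee_rot": TCP orientation; "wrist_force": force on the tool from outside, world axes, zero at the start; "moment": the same for the moment, N m; "gripper_width": opening from 0.0 (shut) to 1.0 (fully open).
Only numpy, scipy, OpenCV 4.12 (cv2) and the standard library are available. Lean on these libraries where they do the work, as an engineer would, in place of code of your own. Each camera call takes 0.05 s, during which the arm holds its last target. There are 200 camera calls.

TASK

Load the drill jig: with the fingertips only, push the loose flat aluminium plate along the fence and under the low bush plate until it is fully home against the end stop, keeping it flat on the bed. Then push the cam lever all the way over to its stop so that the plate is clamped tight against the fence. Do not grip, lift or tip the plate, and leave the other tools on the bench and jig where they are.

Things in the scene. Friction and masses are not known exactly. Their poses are not given: they have to be found in the camera images.
- blank: The loose aluminium plate that is to be drilled: 140 (its x) by 90 (its y) by 10 mm thick, 0.34 kg give or take a fifth. Origin at the centre of its underside, z up. It starts flat on the steel bed of the jig, askew, in front of the bush plate; which end leads does not matter.
- seat (a point): Fixed point on the jig's steel bed (bed top 16 mm above the bench) where the plate's origin lies once loaded. x is the push-in direction, towards the end stop; y points away from the fence; z up. In this frame, mm: bed x -265 to 105, y -110 to 140; the loaded plate spans x -70 to 70, y -45 to 45. Small bystanders stand on the bed behind the fence and beyond the stop.
- fence_start (a point): Entry end of the fence, at bed height on its guiding face: seat frame x -250, y -45 mm, axes as the seat's. The fence is a straight steel bar 24 mm wide and 12.5 mm high; its guiding face runs along the seat's x from here past the end stop.
- bridge (a point): Centre of the underside of the bush plate, the low bridge: seat frame x 32, y 0, 12.5 mm above the bed (2.5 mm over the plate); axes as the seat's. It covers x 2 to 62, y -69 to 73 mm, its top is 26.5 mm above the bed, four drill bushes on it rise 5 mm more. It stands on the fence and on a foot with its inner face at y 49. The loaded plate sticks 72 mm out of its entry side.
- stop (a point): Middle of the end stop's face, at bed height: seat frame x 70, y 0. The stop is a steel block 64 mm wide (y -32 to 32), 18 mm long and 18 mm high; the plate's leading edge rests on this face when home.
- cam_lever (a joint): Cam lever of the jig, turning about an upright pivot, in rad: near 0 is open (cam drawn back 4 to 5 mm from the loaded plate), 1.9 is its stop, fully over and clamped; it turns anticlockwise seen from above as it closes. It stays where it is left (about 2 N at its grip moves it; more over the last part, where the eccentric squeezes the plate against the fence).
- lever_pivot (a point): The pivot of the cam lever, at bed height: x -25, y 66.3 mm in the seat's frame. Around it is the eccentric disc, 36 mm across and 14.5 mm high, which bears on the long side of the plate.
- lever_grip (a point): Centre of the top of the upright black grip pin at the end of the lever, 70 mm from the pivot. The pin is 18 mm in diameter, its top 44.5 mm and its foot 14.5 mm above the bed; the flat lever arm, 14 mm wide, joins it 14.5 to 21.5 mm above the bed. Seen from the pivot the pin lies at 0.65 rad (lever 0) to 2.55 rad (lever 1.9) anticlockwise from the seat's x axis.
- slip_bush: Bystander: small headed steel bush, 28 mm across and 28 mm high, standing on the bed beyond the end stop. Origin under its centre.
- step_block: Bystander: stepped steel clamping block, 53 by 26 by 48 mm, on the bed behind the fence. Origin under its centre.
- hex_key: Bystander: L-shaped hex key, 115 by 32 mm, 8 mm thick, lying on the bed behind the fence.
- setup_block: Bystander: drilled steel block 75 by 50 by 25 mm on the bench. Origin under its centre.
- mallet: Bystander: soft-faced mallet, 240 mm long, lying on the bench.
- brush: Bystander: chip brush, 200 mm long, lying on the bench.
- oil: Bystander: white oil bottle, 60 mm across and 150 mm high, on the bench. Origin under its centre.
Things that resemble listed ones, but are neither listed nor needed, are in the scene too. What is meant by the blank is not blue or brown, and is the smaller of those in its own colour.

How it is judged:
By the outcome, as a careful person would: the job done as asked, in the order asked, and still so for the second after the job is handed in, with the robot touching nothing.
It also fails if it takes over 58 s, if anything falls off the work surface, if the arm or the gripper's body presses on something with over 40 N, if the wrist force passes 120 N, or if a joint passes its speed limit or range.

## Working session

There is one attempt and no reset: what is moved stays moved. The work goes in short steps, Python scripts to look and compute and a tool call to move; the robot and the scene stay as the last step left them, time stands still between calls to the robot, and variables do not carry over. Pictures are saved under pics/ and viewed, about 8 in all and at most 12, crops included, and the job is handed in when it is done.

Besides the shell and the picture viewer there is one more tool, called after "Request:" by a JSON object that holds its "op" and its "data", one argument or row to a line. arm_command: Moves the arm, as the interface text tells. Its arguments: {"type":"object","properties":{"rows":{"type":"array","items":{"type":"object","properties":{"fingers":{"type":"number"},"travel":{"type":"array","items":{"type":"number"}},"roll":{"type":"number"}}}}},"required":["rows"]}

```bash
mkdir -p pics; cat > h.py <<'E'
import numpy as np, cv2
from station import *
def cal(n):
    c=get_calibration(n); f=200/np.tan(np.radians(c['fov_y'])/2)
    return f,c['cx'],c['cy'],np.array(c['origin']),np.array(c['attitude'])
def cloud(n,d):
    f,cx,cy,o,R=cal(n); v,u=np.mgrid[:400,:640]
    P=np.stack([(u-cx)/f*d,(v-cy)/f*d,d],-1)@R.T+o
    P[d==0]=np.nan; return P
def proj(n,p):
    f,cx,cy,o,R=cal(n); q=(np.array(p)-o)@R; return q[...,:2]/q[...,2:]*f+[cx,cy]
E
python3 - <<'E'
from h import *
for n in ['scene','top']:
    im,d=capture(n); np.savez(f'/tmp/{n}.npz',im=im,d=d); cv2.imwrite(f'pics/{n}0.png',im[...,::-1])
    print(n,get_calibration(n))
    for l in ['blank','lever_grip','bridge','stop','fence_start','cam_lever','lever_pivot','slip_bush','step_block','hex_key','setup_block']:
        print(l,[(np.round(r['position'],3).tolist(),round(r['p'],2)) for r in search_frame(n,l)][:4])
s=sense();print(s['time_s'],s['tcp_pos'],s['ee_rot'],s['wrist_force'],s['gripper_width'])
E
```

```text
scene {'fov_y': 49.72345447442827, 'cx': 320.96327448796336, 'cy': 202.70281638931556, 'origin': array([1.39775611, 0.02874818, 0.90034677]), 'attitude': array([[-0.01416217,  0.68280975, -0.73045895],
       [ 0.99984658,  0.0172014 , -0.00330574],
       [ 0.01030772, -0.7303937 , -0.6829486 ]])}
blank [([0.244, 0.439, 0.012], 0.96), ([0.565, 0.006, 0.025], 0.9), ([0.316, 0.192, 0.013], 0.9), ([0.318, -0.242, 0.016], 0.7)]
lever_grip [([0.57, 0.156, 0.042], 0.56), ([0.748, -0.394, 0.024], 0.19)]
bridge [([0.651, 0.102, 0.013], 0.7)]
stop [([0.654, 0.105, 0.018], 0.89), ([0.515, -0.409, 0.026], 0.41)]
fence_start [([0.65, 0.101, 0.017], 0.77)]
cam_lever [([0.575, 0.158, 0.036], 0.62)]
lever_pivot [([0.571, 0.152, 0.038], 0.68)]
slip_bush [([0.637, 0.246, 0.042], 0.55)]
step_block [([0.746, 0.1, 0.038], 0.86)]
hex_key [([0.705, -0.005, 0.021], 0.57)]
setup_block [([0.517, -0.407, 0.028], 0.71)]
top {'fov_y': 49.699885686975506, 'cx': 318.2404832374561, 'cy': 195.81369145294897, 'origin': array([0.299639  , 0.01655929, 1.54177623]), 'attitude': array([[-0.02878303, -0.99122786,  0.128
[... 269 characters left out ...]
 0.74)]
bridge [([0.624, 0.095, 0.015], 0.68)]
stop [([0.623, 0.099, 0.013], 0.96), ([0.633, 0.246, 0.04], 0.2)]
fence_start [([0.622, 0.097, 0.017], 0.63)]
cam_lever [([0.572, 0.153, 0.038], 0.68), ([0.705, -0.013, 0.024], 0.17)]
lever_pivot [([0.571, 0.149, 0.036], 0.75)]
slip_bush [([0.636, 0.246, 0.043], 0.62)]
step_block []
hex_key [([0.704, -0.012, 0.027], 0.61)]
setup_block [([0.502, -0.409, 0.026], 0.52), ([0.622, 0.099, 0.013], 0.39)]
1.2 [ 0.13996326 -0.60910053  0.23353119] [[-9.74610222e-01 -2.23908273e-01  3.04076586e-05]
 [-2.23908272e-01  9.74610222e-01  1.10451155e-05]
 [-3.21087077e-05  3.95615612e-06 -9.99999999e-01]] [ 0.29903103 -0.2082622  -0.01288621] 1.0010321856901587
```

View pics/top0.png

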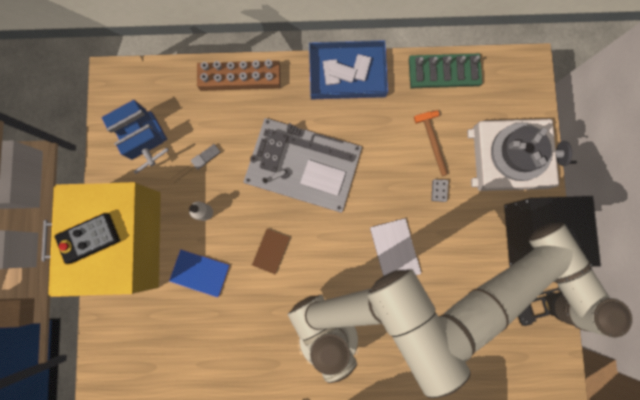

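View pics/scene0.png

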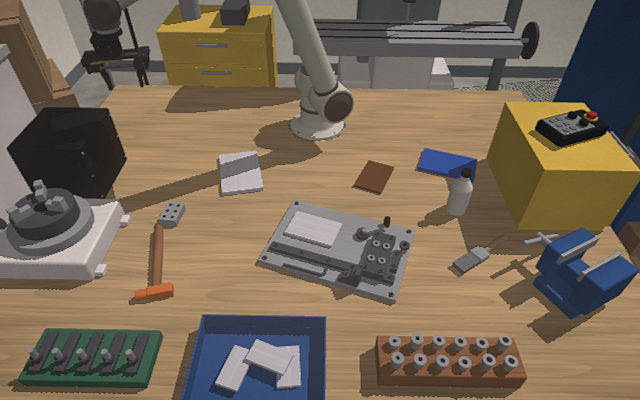

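The jig is at the centre. In top0 its bed corners are about (268,117), (362,147), (342,210) and (246,182), and push-in runs to the left (about world +y). The blank is the white plate on it at about (322,178), and the black grip is at about (268,178). The larger white plate at (396,247) is a look-alike.

```bash
python3 - <<'E'
from h import *
for n in ['top','scene']:
    z=np.load(f'/tmp/{n}.npz'); im,d=z['im'],z['d']; P=cloud(n,d)
    capture(n)
    box=(P[...,0]>.38)&(P[...,0]<.80)&(P[...,1]>-.22)&(P[...,1]<.33)
    m=box&(P[...,2]<.005); print(n,'bench z',np.nanmedian(P[m][:,2]))
    m=(box&(P[...,2]>.009)&(P[...,2]<.06)).astype(np.uint8)
    k,lab,st,_=cv2.connectedComponentsWithStats(m); i=1+st[1:,4].argmax()
    p=P[lab==i]; q=p[:,:2].astype(np.float32)
    r=cv2.minAreaRect(q); print('bed rect',r, 'bed z',np.median(p[p[:,2]<.022][:,2]))
    b=[r for r in cut_out(n,'blank')]
    for x in b:
        mm=x['mask']; pp=P[mm]; c=np.nanmedian(pp,0)
        if .45<c[0]<.7 and abs(c[1])<.1:
            pp=pp[np.abs(pp[:,2]-c[2])<.004]; print('blank',c,cv2.minAreaRect(pp[:,:2].astype(np.float32)),len(pp))
    for l in ['cam_lever']:
        for x in cut_out(n,l)[:1]:
            pp=P[x['mask']]; g=pp[pp[:,2]>.054]; print('grip',g.mean(0) if len(g) else None,len(g), np.nanmax(pp[:,2]))
    f=proj(n,[.57,.08,.02]); u,v=f.astype(int)
    c=im[v-60:v+60,u-80:u+80,::-1]; cv2.imwrite(f'pics/crop_{n}.png',cv2.resize(c,(800,600),interpolation=cv2.INTER_CUBIC)); print('crop origin',u-80,v-60)
E
```

```text
top bench z -0.00038736404413231007
bed rect ((0.6164190769195557, 0.07330921292304993), (0.37031009793281555, 0.2512284517288208), 71.28782653808594) bed z 0.016050113330424165
blank [0.56303046 0.00174513 0.02582844] ((0.5632771849632263, 0.002257823944091797), (0.13914568722248077, 0.09054527431726456), 70.02291870117188) 740
grip [0.55496042 0.20487385 0.06099279] 16 0.06878185406217763
crop origin 220 116
scene bench z -0.0006360588704137915
bed rect ((0.6141164302825928, 0.07339948415756226), (0.3711300790309906, 0.2554500997066498), 71.26200103759766) bed z 0.01545631839777628
blank [0.5671601  0.00613794 0.02503272] ((0.5622476935386658, 0.0033245086669921875), (0.14105363190174103, 0.09516613930463791), 70.09339141845703) 1195
grip [0.55780774 0.2048228  0.05914862] 24 0.061224831641014776
crop origin 260 170
```

View pics/crop_top.png

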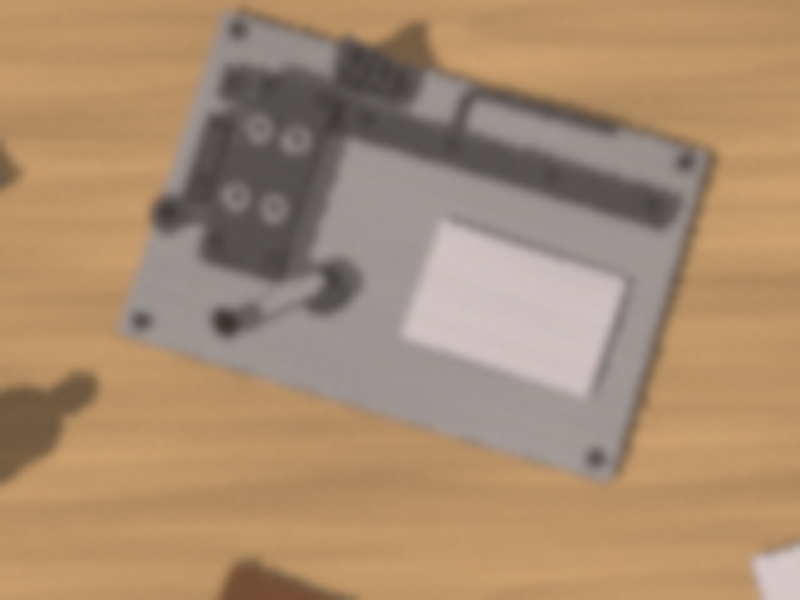

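```bash
cat >> h.py <<'E'
TH=np.radians(71.28); O=np.array([.6554,.1444]); S=np.array([[np.cos(TH),-np.sin(TH)],[np.sin(TH),np.cos(TH)]])
def w(x,y): return O+S@(np.array([x,y])/1000)
def seat(p): return S.T@(np.asarray(p)[:2]-O)*1000
def go(x,y,h,psi):
    "tip height h mm above bed; psi world yaw of tool x -> travel cm, roll deg"
    s=sense(); t=np.r_[w(x,y),.016+h/1000+.011]; R=np.array(s['ee_rot'])
    d=R.T@(t-s['tcp_pos'])*100; p=np.degrees(np.arctan2(R[1,0],R[0,0]))
    return np.round(d,2).tolist(), round(-((psi-p+180)%360-180),2)
def st():
    s=sense();R=s['ee_rot'];return round(s['time_s'],2),seat(s['tcp_pos']).round(1),round((s['tcp_pos'][2]-.027)*1000,1),round(np.degrees(np.arctan2(R[1,0],R[0,0])),2),np.round(s['wrist_force'],1),np.round(s['joints'],0)
E
python3 -c "
from h import *
print(go(-164,115,70,161.28),go(-164,115,3,161.28),go(-164,115,70,-18.72),st())"
```

```text
([-48.71, 53.97, 13.65], np.float64(31.66)) ([-48.71, 53.97, 20.35], np.float64(31.66)) ([-48.71, 53.97, 13.65], np.float64(-148.34)) (1.5, array([-879.1,  246.3]), np.float64(206.6), np.float64(-167.06), array([ 0.5,  1.8, -0.9]), array([-62.,  22.,   0.,   0., -68., -15.]))
```

Request:
{"op": "arm_command", "data": {
  "rows": [
    {"fingers":100,"travel":[-48.7,54.0,0],"roll":31.7},
    {"fingers":100,"travel":[-48.7,54.0,0],"roll":31.7},
    {"fingers":100,"travel":[-48.7,54.0,0],"roll":31.7},
    {"fingers":100,"travel":[-48.7,54.0,0],"roll":31.7},
    {"fingers":100,"travel":[-48.7,54.0,0],"roll":31.7},
    {"fingers":100,"travel":[-48.7,54.0,0],"roll":31.7},
    {"fingers":100,"travel":[-48.7,54.0,0],"roll":31.7},
    {"fingers":100,"travel":[-48.7,54.0,0],"roll":31.7},
    {"fingers":100,"travel":[-48.7,54.0,0],"roll":31.7},
    {"fingers":100,"travel":[-48.7,54.0,0],"roll":31.7}
  ]
}}

```text
time_s: 2.5
tcp_pos: [0.3801, -0.1773, 0.2342]
ee_rot: [[-0.947, 0.321, 0.002], [0.321, 0.947, -0.0], [-0.002, 0.0, -1.0]]
wrist_force: [0.8, -0.8, 0.1]
gripper_width: 1.002
```

```bash
python3 -c "
from h import *
print(go(-164,115,70,161.28),go(-164,115,3,161.28),st())"
```

```text
([-4.21, 22.9, 13.73], np.float64(-0.03)) ([-4.2, 22.9, 20.43], np.float64(-0.03)) (2.5, array([-393.1,  157.5]), np.float64(207.2), np.float64(161.25), array([ 0.8, -0.8,  0.1]), array([  -3.,    1.,  -26.,    0.,  -62., -106.]))
```

Request:
{"op": "arm_command", "data": {
  "rows": [
    {"fingers":100,"travel":[-4.2,22.9,5],"roll":0},
    {"fingers":100,"travel":[-4.2,22.9,10],"roll":0},
    {"fingers":100,"travel":[-4.2,22.9,13.7],"roll":0},
    {"fingers":100,"travel":[-4.2,22.9,13.7],"roll":0},
    {"fingers":100,"travel":[-4.2,22.9,13.7],"roll":0},
    {"fingers":100,"travel":[-4.2,22.9,13.7],"roll":0},
    {"fingers":100,"travel":[-4.2,22.9,17],"roll":0},
    {"fingers":100,"travel":[-4.2,22.9,19.5],"roll":0},
    {"fingers":100,"travel":[-4.2,22.9,20.4],"roll":0},
    {"fingers":100,"travel":[-4.2,22.9,20.4],"roll":0}
  ]
}}

```text
time_s: 3.5
tcp_pos: [0.4927, 0.024, 0.0292]
ee_rot: [[-0.947, 0.321, -0.002], [0.321, 0.947, -0.001], [0.001, -0.001, -1.0]]
wrist_force: [0.8, 0.4, 0.9]
gripper_width: 1.002
```

```bash
python3 -c "
from h import *
print(go(-164,115,3,161.28),go(-164,60,3,161.28),st())
im,d=capture('scene'); f=proj('scene',[.57,.05,.02]).astype(int); c=im[f[1]-75:f[1]+75,f[0]-100:f[0]+100,::-1]
cv2.imwrite('pics/s1.png',cv2.resize(c,(800,600),interpolation=2))"
```

```text
([-0.04, 0.23, -0.08], np.float64(-0.01)) ([-5.54, 0.23, -0.09], np.float64(-0.01)) (3.5, array([-166.3,  115.4]), np.float64(2.2), np.float64(161.27), array([0.8, 0.4, 0.9]), array([  22.,   24.,  -32.,    0.,  -34., -130.]))
```

View pics/s1.png

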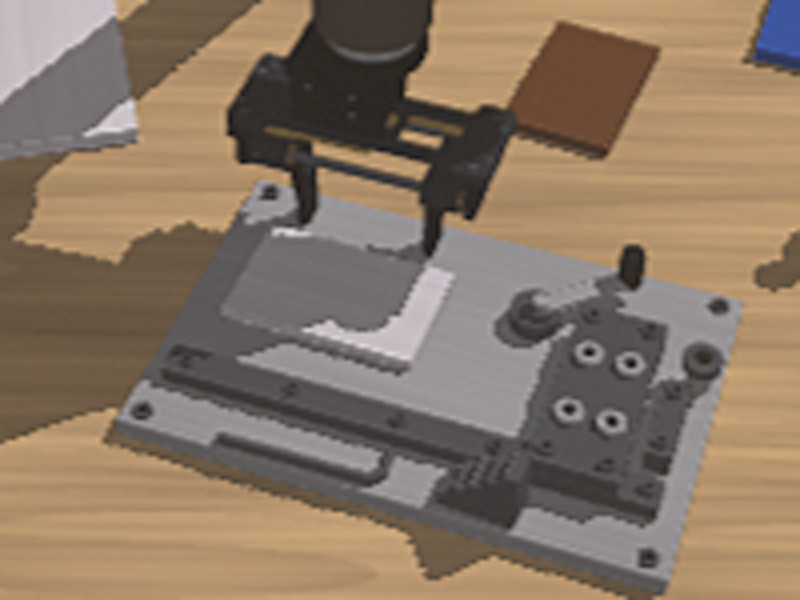

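In s1 both fingertips are just beside the plate's far long side, at about (305,220) and (430,250). Clear, so I'll push towards the fence.

Request:
{"op": "arm_command", "data": {
  "rows": [
    {"fingers":100,"travel":[-1,0.1,-0.1],"roll":0},
    {"fingers":100,"travel":[-1.6,0.1,-0.1],"roll":0},
    {"fingers":100,"travel":[-2.1,0.1,-0.1],"roll":0},
    {"fingers":100,"travel":[-2.6,0.1,-0.1],"roll":0},
    {"fingers":100,"travel":[-3.1,0.1,-0.1],"roll":0},
    {"fingers":100,"travel":[-3.6,0.1,-0.1],"roll":0},
    {"fingers":100,"travel":[-4.1,0.1,-0.1],"roll":0},
    {"fingers":100,"travel":[-4.6,0.1,-0.1],"roll":0},
    {"fingers":100,"travel":[-5.1,0.1,-0.1],"roll":0},
    {"fingers":100,"travel":[-5.5,0.1,-0.1],"roll":0}
  ]
}}

```text
time_s: 4.55
tcp_pos: [0.5445, 0.0069, 0.0307]
ee_rot: [[-0.947, 0.322, -0.003], [0.322, 0.947, -0.0], [0.002, -0.001, -1.0]]
wrist_force: [-5.1, 2.3, 5.0]
gripper_width: 1.007
```

```bash
cat >> h.py <<'E'
def blank(n='scene'):
    im,d=capture(n); P=cloud(n,d)
    for x in cut_out(n,'blank'):
        pp=P[x['mask']]; c=np.nanmedian(pp,0); q=seat(c)if np.isfinite(c[0]) else [1e3,1e3]
        if -240<q[0]<100 and abs(q[1])<110:
            pp=pp[(pp[:,2]>.021)&(pp[:,2]<.031)]; r=cv2.minAreaRect(pp[:,:2].astype(np.float32))
            print(n,'blank',seat(r[0]).round(1),np.round(r[1],3),round(r[2]-71.28,2),c.round(3))
    return im
E
python3 -c "
from h import *
print(st()); blank(); blank('top')"
```

```text
(4.55, array([-165.8,   60.9]), np.float64(3.7), np.float64(161.2), array([-5.1,  2.3,  5. ]), array([  18.,   28.,  -25.,   -0.,  -38., -127.]))
scene blank [-164.1    1.9] [0.141 0.096] -0.11 [ 0.601 -0.008  0.025]
top blank [-218.8  -21.5] [0.032 0.044] 16.08 [ 0.609 -0.069  0.026]
```

Request:
{"op": "arm_command", "data": {
  "rows": [
    {"fingers":100,"travel":[-0.2,0,0],"roll":0},
    {"fingers":100,"travel":[-0.3,0,0],"roll":0},
    {"fingers":100,"travel":[-0.4,0,0],"roll":0},
    {"fingers":100,"travel":[-0.5,0,0],"roll":0},
    {"fingers":100,"travel":[-0.5,0,0],"roll":0}
  ]
}}

```text
time_s: 5.25
tcp_pos: [0.5474, 0.0061, 0.0304]
ee_rot: [[-0.947, 0.322, -0.005], [0.322, 0.947, -0.0], [0.005, -0.002, -1.0]]
wrist_force: [-8.4, 5.8, 8.0]
gripper_width: 0.995
```

```bash
python3 -c "
from h import *
print(st()); blank()"
```

```text
(5.25, array([-165.6,   57.9]), np.float64(3.4), np.float64(161.24), array([-8.4,  5.8,  8. ]), array([  18.,   28.,  -24.,   -0.,  -38., -126.]))
scene blank [-164.1    2. ] [0.141 0.091] -0.32 [ 0.602 -0.009  0.025]
```

Request:
{"op": "arm_command", "data": {
  "rows": [
    {"fingers":100,"travel":[-0.1,0,0],"roll":0},
    {"fingers":100,"travel":[-0.2,0,0],"roll":0},
    {"fingers":100,"travel":[-0.2,0,0],"roll":0}
  ]
}}

```text
time_s: 5.65
tcp_pos: [0.5476, 0.006, 0.0304]
ee_rot: [[-0.947, 0.322, -0.009], [0.322, 0.947, 0.0], [0.008, -0.003, -1.0]]
wrist_force: [-14.4, 8.4, 10.6]
gripper_width: 1.001
```

```bash
python3 -c "
from h import *
print(st()); im=blank();f=proj('scene',[.6,.03,.02]).astype(int); c=im[f[1]-60:f[1]+60,f[0]-80:f[0]+80,::-1]
cv2.imwrite('pics/s2.png',cv2.resize(c,(800,600),interpolation=2))"
```

```text
(5.65, array([-165.7,   57.7]), np.float64(3.4), np.float64(161.23), array([-14.4,   8.4,  10.6]), array([  18.,   28.,  -24.,   -0.,  -39., -126.]))
scene blank [-164.3    2.9] [0.142 0.091] -0.76 [ 0.601 -0.009  0.025]
```

View pics/s2.png

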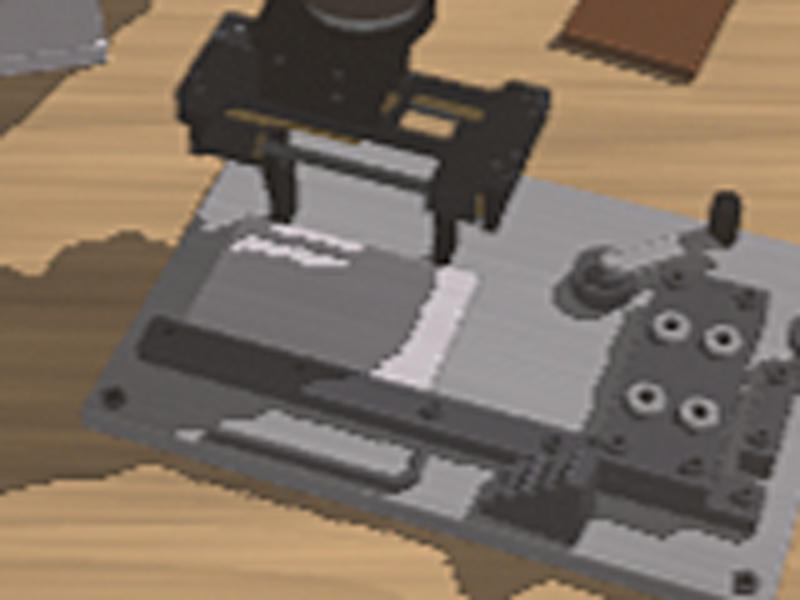

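The plate lies along the fence: in s2 its near edge is hidden by the fence from about (190,320) to (430,385). The force is rising with no further travel. I'll back off, lift, turn 90° and go behind the trailing edge.

Request:
{"op": "arm_command", "data": {
  "rows": [
    {"fingers":100,"travel":[1.0,0,0],"roll":0},
    {"fingers":100,"travel":[2.0,0,0],"roll":0},
    {"fingers":60,"travel":[2.0,0,-3],"roll":0},
    {"fingers":40,"travel":[2.0,0,-7],"roll":0},
    {"fingers":40,"travel":[-1,-4,-7],"roll":-10},
    {"fingers":40,"travel":[-5.5,-9.1,-7],"roll":-20},
    {"fingers":40,"travel":[-5.5,-9.1,-7],"roll":-30},
    {"fingers":40,"travel":[-5.5,-9.1,-7],"roll":-40},
    {"fingers":40,"travel":[-5.5,-9.1,-7],"roll":-50},
    {"fingers":40,"travel":[-5.5,-9.1,-7],"roll":-60}
  ]
}}

```text
time_s: 6.75
tcp_pos: [0.5754, -0.0993, 0.1006]
ee_rot: [[-0.853, -0.521, 0.002], [-0.521, 0.853, -0.0], [-0.002, -0.001, -1.0]]
wrist_force: [0.1, -0.6, 1.0]
gripper_width: 0.419
```

```bash
python3 -c "
from h import *
print(st(),sense()['gripper_width']); blank(); blank('top');print(go(-259,3,70,-108.72),go(-259,3,3,-108.72))"
```

```text
(6.75, array([-256.5,   -2.5]), np.float64(73.6), np.float64(-148.59), array([ 0.1, -0.6,  1. ]), array([  6.,  25., -15.,   0., -49., -65.])) 0.41866929470256253
scene blank [-164.4    1.1] [0.141 0.091] -0.26 [ 0.603 -0.008  0.025]
top blank [-187.6   21.3] [0.039 0.081] -69.23 [ 0.571 -0.01   0.027]
top blank [-18.3  83.2] [0.014 0.065] -67.17 [0.57  0.167 0.036]
([0.54, 0.19, 0.36], np.float64(-40.36)) ([0.55, 0.19, 7.06], np.float64(-40.36))
```

Request:
{"op": "arm_command", "data": {
  "rows": [
    {"fingers":40,"travel":[0.5,0.2,0],"roll":-10},
    {"fingers":40,"travel":[0.5,0.2,0],"roll":-20},
    {"fingers":40,"travel":[0.5,0.2,0],"roll":-30},
    {"fingers":40,"travel":[0.5,0.2,0],"roll":-40.4},
    {"fingers":40,"travel":[0.5,0.2,2],"roll":-40.4},
    {"fingers":40,"travel":[0.5,0.2,4.5],"roll":-40.4},
    {"fingers":40,"travel":[0.5,0.2,6],"roll":-40.4},
    {"fingers":40,"travel":[0.5,0.2,7],"roll":-40.4},
    {"fingers":40,"travel":[0.5,0.2,7],"roll":-40.4}
  ]
}}

```text
time_s: 7.85
tcp_pos: [0.5687, -0.0996, 0.0293]
ee_rot: [[-0.318, -0.948, -0.002], [-0.948, 0.318, -0.0], [0.001, 0.002, -1.0]]
wrist_force: [-0.4, 0.7, 0.7]
gripper_width: 0.401
```

```bash
python3 -c "
from h import *
print(st(),go(-259,2,3,-108.72),sense()['ee_rot'].round(3))"
```

```text
(7.85, array([-258.9,    3.8]), np.float64(2.3), np.float64(-108.57), array([-0.4,  0.7,  0.7]), array([  6.,  30., -20.,  -0., -40., -25.])) ([0.01, -0.18, -0.07], np.float64(0.15)) [[-0.318 -0.948 -0.002]
 [-0.948  0.318 -0.   ]
 [ 0.001  0.002 -1.   ]]
```

Request:
{"op": "arm_command", "data": {
  "rows": [
    {"fingers":40,"travel":[-0.6,-0.2,-0.1],"roll":0.2},
    {"fingers":40,"travel":[-1.2,-0.2,-0.1],"roll":0.2},
    {"fingers":40,"travel":[-1.7,-0.2,-0.1],"roll":0.2},
    {"fingers":40,"travel":[-2.3,-0.2,-0.1],"roll":0.2},
    {"fingers":40,"travel":[-3.0,-0.2,-0.1],"roll":0.2},
    {"fingers":40,"travel":[-3.7,-0.2,-0.1],"roll":0.2},
    {"fingers":40,"travel":[-4.4,-0.2,-0.1],"roll":0.2},
    {"fingers":40,"travel":[-5.1,-0.2,-0.1],"roll":0.2},
    {"fingers":40,"travel":[-5.8,-0.2,-0.1],"roll":0.2},
    {"fingers":40,"travel":[-6.5,-0.2,-0.1],"roll":0.2}
  ]
}}

```text
time_s: 8.85
tcp_pos: [0.5918, -0.039, 0.0326]
ee_rot: [[-0.32, -0.947, -0.001], [-0.947, 0.32, -0.001], [0.001, 0.0, -1.0]]
wrist_force: [-2.1, -6.0, 4.1]
gripper_width: 0.399
```

```bash
python3 -c "
from h import *
print(st(),go(-110,2,3,-108.72)); blank()"
```

```text
(8.85, array([-194.1,    1.4]), np.float64(5.6), np.float64(-108.69), array([-2.1, -6. ,  4.1]), array([ 12.,  31., -17.,   0., -41., -31.])) ([-8.41, 0.06, 0.25], np.float64(0.03))
scene blank [-112.6    3. ] [0.139 0.092] -0.09 [0.618 0.04  0.025]
```

Request:
{"op": "arm_command", "data": {
  "rows": [
    {"fingers":40,"travel":[-0.6,0,0.2],"roll":0},
    {"fingers":40,"travel":[-1.2,0,0.2],"roll":0},
    {"fingers":40,"travel":[-1.8,0,0.2],"roll":0},
    {"fingers":40,"travel":[-2.4,0,0.2],"roll":0},
    {"fingers":40,"travel":[-3.0,0,0.2],"roll":0},
    {"fingers":40,"travel":[-3.6,0,0.2],"roll":0},
    {"fingers":40,"travel":[-4.2,0,0.2],"roll":0}
  ]
}}

```text
time_s: 9.65
tcp_pos: [0.6055, 0.0015, 0.0297]
ee_rot: [[-0.32, -0.947, -0.0], [-0.947, 0.32, -0.0], [0.0, 0.0, -1.0]]
wrist_force: [-0.9, -4.3, 4.0]
gripper_width: 0.396
```

```bash
python3 -c "
from h import *
print(st(),go(-110,2,3,-108.72)); im=blank();f=proj('scene',[.6,.1,.02]).astype(int); c=im[f[1]-60:f[1]+60,f[0]-80:f[0]+80,::-1]
cv2.imwrite('pics/s3.png',cv2.resize(c,(800,600),interpolation=2))"
```

```text
(9.65, array([-151.4,    1.4]), np.float64(2.7), np.float64(-108.69), array([-0.9, -4.3,  4. ]), array([ 15.,  32., -16.,   0., -42., -34.])) ([-4.14, 0.06, -0.03], np.float64(0.03))
scene blank [-68.5   1.9] [0.137 0.095] 0.54 [0.632 0.084 0.025]
scene blank [-13.  87.] [0.041 0.087] -36.84 [0.573 0.159 0.034]
```

View pics/s3.png

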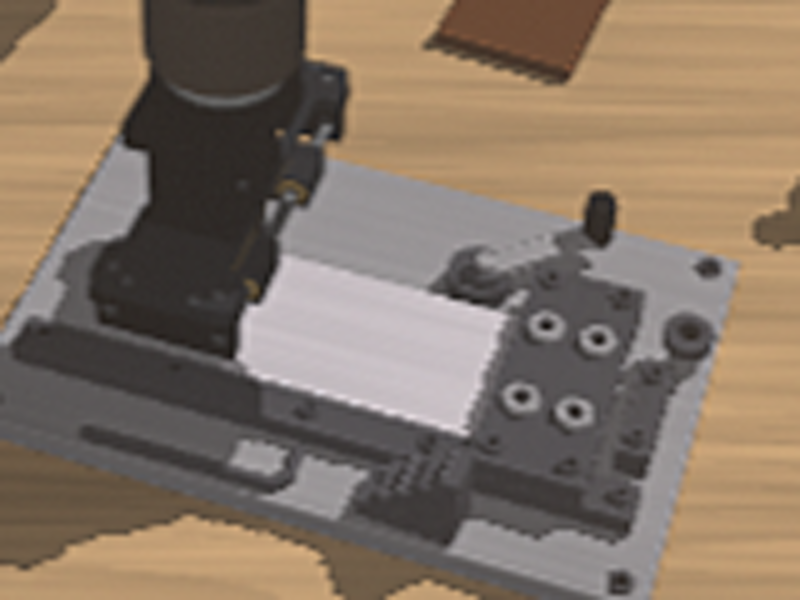

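s3 shows the plate flat along the fence, clear of the cam, with its leading edge just reaching the bridge at about (470–510, 310–430). I'll keep pushing.

Request:
{"op": "arm_command", "data": {
  "rows": [
    {"fingers":40,"travel":[-0.6,0,0.1],"roll":0},
    {"fingers":40,"travel":[-1.2,0,0.1],"roll":0},
    {"fingers":40,"travel":[-1.8,0,0.1],"roll":0},
    {"fingers":40,"travel":[-2.4,0,0.1],"roll":0},
    {"fingers":40,"travel":[-3.0,0,0.1],"roll":0},
    {"fingers":40,"travel":[-3.6,0,0.1],"roll":0},
    {"fingers":40,"travel":[-4.2,0,0.1],"roll":0},
    {"fingers":40,"travel":[-4.8,0,0.1],"roll":0},
    {"fingers":40,"travel":[-5.4,0,0.1],"roll":0},
    {"fingers":40,"travel":[-6.0,0,0.1],"roll":0}
  ]
}}

```text
time_s: 10.75
tcp_pos: [0.6248, 0.0586, 0.0285]
ee_rot: [[-0.321, -0.947, -0.0], [-0.947, 0.321, 0.0], [-0.0, 0.0, -1.0]]
wrist_force: [-1.5, -3.8, 2.2]
gripper_width: 0.405
```

```bash
python3 -c "
from h import *
print(st(),go(-79.5,2,3,-108.72)); im=blank()"
```

```text
(10.75, array([-91.1,   1.5]), np.float64(1.5), np.float64(-108.7), array([-1.5, -3.8,  2.2]), array([ 20.,  34., -12.,  -0., -44., -39.])) ([-1.16, 0.05, -0.15], np.float64(0.02))
scene blank [-36.9   1.7] [0.073 0.09 ] -1.04 [0.644 0.111 0.025]
```

Request:
{"op": "arm_command", "data": {
  "rows": [
    {"fingers":40,"travel":[-0.3,0,-0.1],"roll":0},
    {"fingers":40,"travel":[-0.6,0,-0.1],"roll":0},
    {"fingers":40,"travel":[-0.8,0,-0.1],"roll":0},
    {"fingers":40,"travel":[-1.0,0,-0.1],"roll":0},
    {"fingers":40,"travel":[-1.1,0,-0.1],"roll":0},
    {"fingers":40,"travel":[-1.1,0,-0.1],"roll":0}
  ]
}}

```text
time_s: 11.45
tcp_pos: [0.628, 0.0684, 0.0294]
ee_rot: [[-0.321, -0.947, -0.0], [-0.947, 0.321, -0.0], [0.0, 0.0, -1.0]]
wrist_force: [-0.6, -1.5, -1.7]
gripper_width: 0.397
```

```bash
python3 -c "
from h import *
print(st())"
```

```text
(11.45, array([-80.8,   1.5]), np.float64(2.4), np.float64(-108.7), array([-0.6, -1.5, -1.7]), array([ 21.,  34., -12.,  -0., -44., -40.]))
```

Not at the stop yet. I'll go on in 1 mm steps until the force rises.

Request:
{"op": "arm_command", "data": {
  "rows": [
    {"fingers":40,"travel":[-0.1,0,0],"roll":0},
    {"fingers":40,"travel":[-0.2,0,0],"roll":0},
    {"fingers":40,"travel":[-0.3,0,0],"roll":0},
    {"fingers":40,"travel":[-0.4,0,0],"roll":0}
  ]
}}

```text
time_s: 11.85
tcp_pos: [0.628, 0.0688, 0.0295]
ee_rot: [[-0.321, -0.947, -0.005], [-0.947, 0.321, -0.005], [0.006, 0.003, -1.0]]
wrist_force: [-0.5, -14.3, 0.7]
gripper_width: 0.396
```

```bash
python3 -c "
from h import *
print(st());blank();blank('top')"
```

```text
(11.85, array([-80.4,   1.7]), np.float64(2.5), np.float64(-108.73), array([ -0.5, -14.3,   0.7]), array([ 21.,  34., -12.,   0., -45., -40.]))
scene blank [-31.    2.3] [0.061 0.089] 0.33 [0.646 0.117 0.025]
top blank [-15.1  27.5] [0.036 0.034] 13.41 [0.622 0.136 0.026]
```

Request:
{"op": "arm_command", "data": {
  "rows": [
    {"fingers":40,"travel":[-0.1,0,0],"roll":0},
    {"fingers":40,"travel":[-0.15,0,0],"roll":0},
    {"fingers":40,"travel":[-0.15,0,0],"roll":0}
  ]
}}

```text
time_s: 12.35
tcp_pos: [0.6279, 0.0689, 0.0294]
ee_rot: [[-0.322, -0.947, -0.006], [-0.947, 0.322, -0.006], [0.008, 0.004, -1.0]]
wrist_force: [-1.6, -15.7, 2.0]
gripper_width: 0.399
```

```bash
python3 -c "
from h import *
print(st()); im=blank();f=proj('scene',[.62,.13,.02]).astype(int); c=im[f[1]-60:f[1]+60,f[0]-80:f[0]+80,::-1]
cv2.imwrite('pics/s4.png',cv2.resize(c,(800,600),interpolation=2))"
```

```text
(12.35, array([-80.4,   1.8]), np.float64(2.4), np.float64(-108.77), array([ -1.6, -15.7,   2. ]), array([ 21.,  34., -11.,   0., -45., -40.]))
scene blank [3.3 3.6] [0.131 0.094] 2.24 [0.65  0.121 0.026]
```

View pics/s4.png

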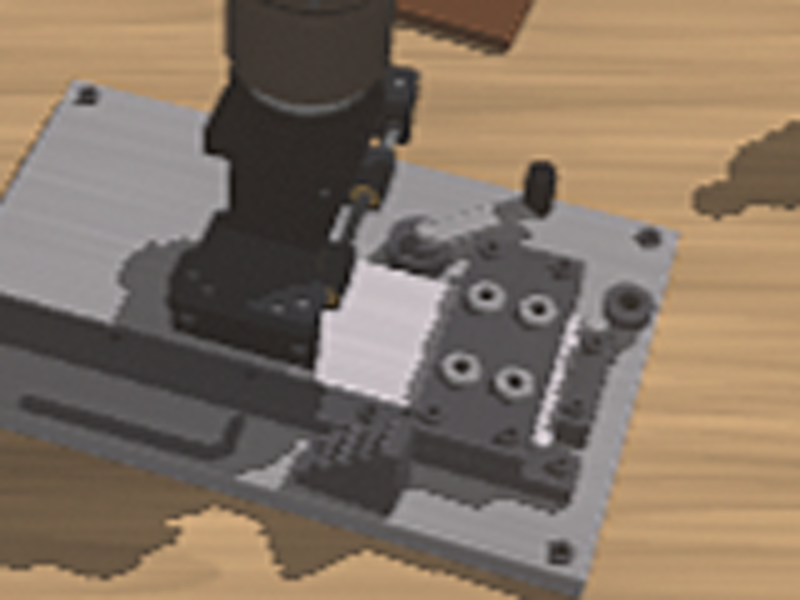

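The plate is home: s4 shows its leading edge as a bright strip beyond the bridge from (575,320) to (542,440), against the stop, and the push force rose with no travel. Next I back off and go to the lever.

```bash
cat >> h.py <<'E'
PV=np.array([-25,69.])
def arc(phi,gap=0,rho=73): # finger-block pose pushing the pin at angle phi (deg, seat)
    a=np.radians(phi); u=np.array([np.cos(a),np.sin(a)]); t=np.array([-u[1],u[0]])
    return (*(PV+rho*u-(18.5+gap)*t), phi+161.28)
E
python3 -c "
from h import *
x,y,p=arc(41.5,10); print(x,y,p,go(x,y,75,p),go(x,y,29,p))"
```

```text
48.558438991745675 96.02602547726227 202.78 ([-12.83, 9.47, -7.31], np.float64(48.45)) ([-12.86, 9.45, -2.71], np.float64(48.45))
```

Request:
{"op": "arm_command", "data": {
  "rows": [
    {"fingers":40,"travel":[0.8,0,0],"roll":0},
    {"fingers":40,"travel":[1.5,0,-0.5],"roll":0},
    {"fingers":20,"travel":[1.5,0,-4],"roll":0},
    {"fingers":0,"travel":[1.5,0,-7.3],"roll":0},
    {"fingers":0,"travel":[-3,3,-7.3],"roll":8},
    {"fingers":0,"travel":[-7,6,-7.3],"roll":16},
    {"fingers":0,"travel":[-10,8,-7.3],"roll":24},
    {"fingers":0,"travel":[-12.8,9.5,-7.3],"roll":32},
    {"fingers":0,"travel":[-12.8,9.5,-7.3],"roll":40},
    {"fingers":0,"travel":[-12.8,9.5,-7.3],"roll":48.5}
  ]
}}

```text
time_s: 13.45
tcp_pos: [0.5811, 0.2279, 0.1036]
ee_rot: [[-0.923, -0.385, 0.002], [-0.385, 0.923, 0.002], [-0.003, 0.001, -1.0]]
wrist_force: [0.8, -0.6, -0.3]
gripper_width: 0.007
```

```bash
python3 -c "
from h import *
x,y,p=arc(41.5,10); print(st(),sense()['gripper_width'],go(x,y,75,p),go(x,y,29,p))"
```

```text
(13.45, array([55.3, 97.2]), np.float64(76.6), np.float64(-157.36), array([ 0.8, -0.6, -0.3]), array([  36.,   28.,   -9.,   -0.,  -52., -104.])) 0.007054474379512292 ([0.36, -0.58, 0.16], np.float64(-0.14)) ([0.37, -0.59, 4.76], np.float64(-0.14))
```

Request:
{"op": "arm_command", "data": {
  "rows": [
    {"fingers":0,"travel":[0.3,-0.5,0],"roll":0},
    {"fingers":0,"travel":[0.3,-0.5,2],"roll":0},
    {"fingers":0,"travel":[0.3,-0.5,4],"roll":0},
    {"fingers":0,"travel":[0.3,-0.5,4.7],"roll":0},
    {"fingers":0,"travel":[0.3,-0.5,4.7],"roll":0}
  ]
}}

```text
time_s: 13.95
tcp_pos: [0.5798, 0.219, 0.0549]
ee_rot: [[-0.921, -0.389, -0.001], [-0.389, 0.921, -0.001], [0.002, -0.0, -1.0]]
wrist_force: [-0.6, -0.8, 0.2]
gripper_width: 0.003
```

```bash
cat >> h.py <<'E'
def plan(phis):
    print(st())
    for q in phis: print(q,*[a if np.isscalar(a) else a for a in go(*arc(q)[:2],29,arc(q)[2])])
E
python3 -c "
from h import *
plan([42,47,52,57,62,67,72,77,82,87]); im,d=capture('scene');f=proj('scene',[.6,.16,.03]).astype(int); c=im[f[1]-60:f[1]+60,f[0]-80:f[0]+80,::-1]
cv2.imwrite('pics/s5.png',cv2.resize(c,(800,600),interpolation=2))"
```

```text
(13.95, array([46.4, 95.5]), np.float64(27.9), np.float64(-157.11), array([-0.6, -0.8,  0.2]), array([  36.,   31.,  -12.,   -0.,  -46., -103.]))
42 [0.96, 0.21, -0.11] -0.39
47 [1.61, 0.34, -0.11] -5.39
52 [2.26, 0.41, -0.11] -10.39
57 [2.92, 0.43, -0.1] -15.39
62 [3.57, 0.38, -0.1] -20.39
67 [4.22, 0.29, -0.1] -25.39
72 [4.86, 0.13, -0.1] -30.39
77 [5.48, -0.08, -0.1] -35.39
82 [6.08, -0.34, -0.1] -40.39
87 [6.66, -0.66, -0.1] -45.39
```

View pics/s5.png

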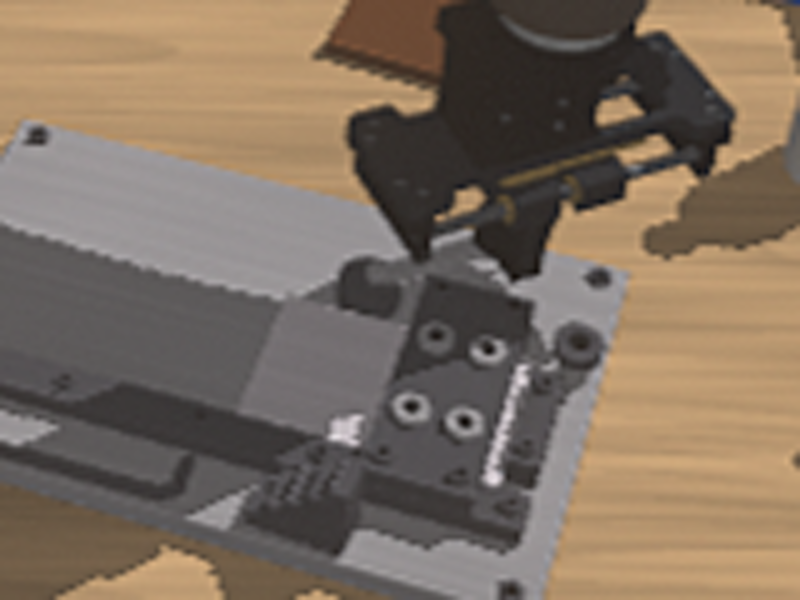

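s5 shows the closed fingertips at about (515,270), on the bridge side of the grip pin, which they hide. I'll push the lever round.

Request:
{"op": "arm_command", "data": {
  "rows": [
    {"fingers":0,"travel":[0.5,0.1,0],"roll":0},
    {"fingers":0,"travel":[0.96,0.2,0],"roll":0},
    {"fingers":0,"travel":[1.3,0.3,0],"roll":-2.5},
    {"fingers":0,"travel":[1.6,0.35,0],"roll":-5},
    {"fingers":0,"travel":[2.25,0.4,-0.1],"roll":-10},
    {"fingers":0,"travel":[2.9,0.45,-0.1],"roll":-15},
    {"fingers":0,"travel":[3.55,0.4,-0.1],"roll":-20},
    {"fingers":0,"travel":[4.2,0.3,-0.1],"roll":-25},
    {"fingers":0,"travel":[4.85,0.15,-0.1],"roll":-30},
    {"fingers":0,"travel":[5.5,-0.1,-0.1],"roll":-35}
  ]
}}

```text
time_s: 15.0
tcp_pos: [0.5304, 0.1983, 0.0577]
ee_rot: [[-0.529, -0.849, 0.003], [-0.849, 0.529, 0.003], [-0.004, -0.001, -1.0]]
wrist_force: [-0.3, 1.5, 0.2]
gripper_width: 0.005
```

```bash
python3 -c "
from h import *
plan([77,82,87,92,97,102,107,112,117,122,127,132])"
```

```text
(15.0, array([ 11. , 135.7]), np.float64(30.7), np.float64(-121.94), array([-0.3,  1.5,  0.2]), array([ 37.,  27., -20.,  -0., -42., -69.]))
77 [0.16, -0.01, 0.17] -0.22
82 [0.8, 0.13, 0.17] -5.22
87 [1.45, 0.2, 0.16] -10.22
92 [2.11, 0.22, 0.16] -15.22
97 [2.76, 0.18, 0.16] -20.22
102 [3.41, 0.08, 0.16] -25.22
107 [4.05, -0.07, 0.15] -30.22
112 [4.68, -0.28, 0.15] -35.22
117 [5.28, -0.54, 0.15] -40.22
122 [5.86, -0.86, 0.15] -45.22
127 [6.4, -1.22, 0.14] -50.22
132 [6.92, -1.63, 0.14] -55.22
```

Request:
{"op": "arm_command", "data": {
  "rows": [
    {"fingers":0,"travel":[0.5,0.05,0.15],"roll":-2.5},
    {"fingers":0,"travel":[0.8,0.15,0.15],"roll":-5},
    {"fingers":0,"travel":[1.45,0.2,0.15],"roll":-10},
    {"fingers":0,"travel":[2.1,0.2,0.15],"roll":-15},
    {"fingers":0,"travel":[2.75,0.2,0.15],"roll":-20},
    {"fingers":0,"travel":[3.4,0.1,0.15],"roll":-25},
    {"fingers":0,"travel":[4.05,-0.05,0.15],"roll":-30},
    {"fingers":0,"travel":[4.7,-0.3,0.15],"roll":-35}
  ]
}}

```text
time_s: 15.8
tcp_pos: [0.5085, 0.1574, 0.0565]
ee_rot: [[0.054, -0.999, 0.005], [-0.999, -0.054, 0.003], [-0.003, -0.005, -1.0]]
wrist_force: [0.2, 3.3, -0.2]
gripper_width: 0.007
```

```bash
python3 -c "
from h import *
plan([112,117,122,127,132,137,142,147,150]); im,d=capture('scene');f=proj('scene',[.6,.13,.03]).astype(int); c=im[f[1]-60:f[1]+60,f[0]-80:f[0]+80,::-1]
cv2.imwrite('pics/s6.png',cv2.resize(c,(800,600),interpolation=2))"
```

```text
(15.8, array([-34.9, 143.3]), np.float64(29.5), np.float64(-86.91), array([ 0.2,  3.3, -0.2]), array([ 35.,  25., -25.,  -0., -40., -32.]))
112 [0.02, 0.04, 0.05] -0.19
117 [0.66, 0.18, 0.05] -5.19
122 [1.31, 0.25, 0.04] -10.19
127 [1.97, 0.27, 0.04] -15.19
132 [2.63, 0.23, 0.04] -20.19
137 [3.28, 0.13, 0.04] -25.19
142 [3.91, -0.02, 0.04] -30.19
147 [4.54, -0.23, 0.04] -35.19
150 [4.9, -0.38, 0.04] -38.19
```

View pics/s6.png

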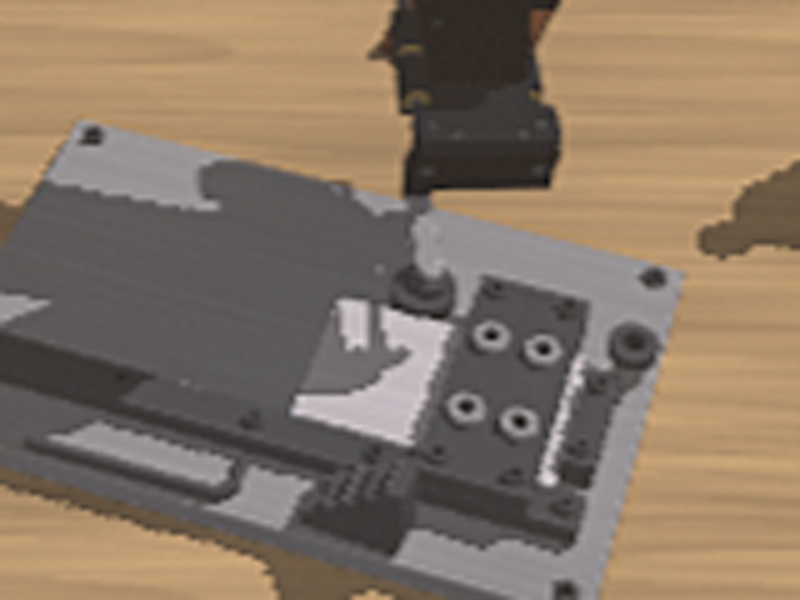

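The lever follows: in s6 the arm points from the disc at (425,290) to (415,205), with the fingers behind the pin. The plate is still at the stop.

Request:
{"op": "arm_command", "data": {
  "rows": [
    {"fingers":0,"travel":[0.35,0.1,0],"roll":-2.5},
    {"fingers":0,"travel":[0.65,0.2,0],"roll":-5},
    {"fingers":0,"travel":[1.0,0.2,0],"roll":-7.5},
    {"fingers":0,"travel":[1.3,0.25,0],"roll":-10},
    {"fingers":0,"travel":[1.65,0.25,0],"roll":-12.5},
    {"fingers":0,"travel":[1.95,0.25,0],"roll":-15},
    {"fingers":0,"travel":[2.3,0.25,0],"roll":-17.5},
    {"fingers":0,"travel":[2.6,0.25,0],"roll":-20}
  ]
}}

```text
time_s: 16.65
tcp_pos: [0.5076, 0.1326, 0.0565]
ee_rot: [[0.389, -0.921, 0.005], [-0.921, -0.389, 0.005], [-0.002, -0.007, -1.0]]
wrist_force: [-1.6, 8.3, -0.2]
gripper_width: 0.003
```

```bash
python3 -c "
from h import *
plan([132,134.5,137,139.5,142,144.5,147,149.5])"
```

```text
(16.65, array([-58.6, 136.2]), np.float64(29.5), np.float64(-67.11), array([-1.6,  8.3, -0.2]), array([ 32.,  24., -26.,  -0., -39.,  -9.]))
132 [0.15, 0.05, 0.05] -0.39
134.5 [0.47, 0.13, 0.05] -2.89
137 [0.79, 0.18, 0.05] -5.39
139.5 [1.12, 0.23, 0.04] -7.89
142 [1.45, 0.26, 0.04] -10.39
144.5 [1.77, 0.27, 0.04] -12.89
147 [2.1, 0.27, 0.04] -15.39
149.5 [2.43, 0.26, 0.04] -17.89
```

Request:
{"op": "arm_command", "data": {
  "rows": [
    {"fingers":0,"travel":[0.3,0.1,0],"roll":-1.5},
    {"fingers":0,"travel":[0.5,0.15,0],"roll":-3},
    {"fingers":0,"travel":[0.8,0.2,0],"roll":-5.5},
    {"fingers":0,"travel":[1.1,0.25,0],"roll":-8},
    {"fingers":0,"travel":[1.45,0.25,0],"roll":-10.5},
    {"fingers":0,"travel":[1.75,0.25,0],"roll":-13},
    {"fingers":0,"travel":[1.95,0.25,0],"roll":-14}
  ]
}}

```text
time_s: 17.35
tcp_pos: [0.5125, 0.1141, 0.0564]
ee_rot: [[0.6, -0.8, 0.005], [-0.8, -0.6, 0.005], [-0.001, -0.007, -1.0]]
wrist_force: [-4.1, 12.3, 1.6]
gripper_width: 0.006
```

```bash
python3 -c "
from h import *
plan([144.5,147,149.5])"
```

```text
(17.35, array([-74.6, 125.6]), np.float64(29.4), np.float64(-53.15), array([-4.1, 12.3,  1.6]), array([ 30.,  24., -26.,  -0., -39.,   7.]))
144.5 [-0.12, -0.03, 0.04] 1.07
147 [0.2, 0.05, 0.04] -1.43
149.5 [0.52, 0.12, 0.04] -3.93
```

Request:
{"op": "arm_command", "data": {
  "rows": [
    {"fingers":0,"travel":[0.15,0,0],"roll":-1},
    {"fingers":0,"travel":[0.3,0.05,0],"roll":-1.5},
    {"fingers":0,"travel":[0.45,0.05,0],"roll":-2},
    {"fingers":0,"travel":[0.6,0.05,0],"roll":-2.5},
    {"fingers":0,"travel":[0.6,0.05,0],"roll":-2.5}
  ]
}}

```text
time_s: 17.85
tcp_pos: [0.5133, 0.1122, 0.0563]
ee_rot: [[0.633, -0.774, 0.002], [-0.774, -0.633, 0.009], [-0.006, -0.007, -1.0]]
wrist_force: [-14.8, 27.5, 6.9]
gripper_width: 0.008
```

```bash
python3 -c "
from h import *
plan([147,149.5])"
```

```text
(17.85, array([-76.1, 124.2]), np.float64(29.3), np.float64(-50.72), array([-14.8,  27.5,   6.9]), array([ 30.,  24., -26.,  -1., -40.,  10.]))
147 [0.0, 0.01, 0.03] 1.0
149.5 [0.32, 0.09, 0.03] -1.5
```

Request:
{"op": "arm_command", "data": {
  "rows": [
    {"fingers":0,"travel":[0.1,0,0],"roll":0},
    {"fingers":0,"travel":[0.1,0,0],"roll":0}
  ]
}}

```text
time_s: 18.05
tcp_pos: [0.5134, 0.1121, 0.0563]
ee_rot: [[0.633, -0.774, 0.001], [-0.774, -0.633, 0.009], [-0.007, -0.007, -1.0]]
wrist_force: [-17.0, 30.7, 7.4]
gripper_width: 0.006
```

```bash
python3 -c "
from h import *
plan([147])"
```

```text
(18.05, array([-76.2, 124.1]), np.float64(29.3), np.float64(-50.72), array([-17. ,  30.7,   7.4]), array([ 30.,  24., -26.,  -1., -40.,  10.]))
147 [-0.01, 0.01, 0.03] 1.0
```

The lever is firmly blocked at the expected angle. I'll back off, lift away and inspect.

Request:
{"op": "arm_command", "data": {
  "rows": [
    {"fingers":0,"travel":[-0.5,0,0],"roll":0},
    {"fingers":0,"travel":[-1.5,0,0],"roll":0},
    {"fingers":0,"travel":[-3,0,0],"roll":0},
    {"fingers":0,"travel":[-3,0,-5],"roll":0},
    {"fingers":0,"travel":[-3,0,-10],"roll":0},
    {"fingers":0,"travel":[-3,0,-15],"roll":0},
    {"fingers":0,"travel":[-6,8,-15],"roll":0},
    {"fingers":0,"travel":[-6,8,-15],"roll":0},
    {"fingers":0,"travel":[-6,8,-15],"roll":0},
    {"fingers":0,"travel":[-6,8,-15],"roll":0}
  ]
}}

```text
time_s: 19.05
tcp_pos: [0.4148, 0.1003, 0.2058]
ee_rot: [[0.633, -0.774, 0.001], [-0.774, -0.633, 0.0], [0.001, -0.001, -1.0]]
wrist_force: [-0.5, 0.5, 0.3]
gripper_width: 0.008
```

```bash
python3 -c "
from h import *
print(st())
for n in ['scene','top']:
    im=blank(n);f=proj(n,[.6,.13,.03]).astype(int); c=im[f[1]-60:f[1]+60,f[0]-80:f[0]+80,::-1]
    cv2.imwrite(f'pics/f_{n}.png',cv2.resize(c,(800,600),interpolation=2))
    P=cloud(n,capture(n)[1])
    for x in cut_out(n,'cam_lever')[:1]:
        pp=P[x['mask']]; g=pp[(pp[:,2]>.054)&(pp[:,2]<.066)]; q=seat(g.mean(0)); print('grip',q,np.degrees(np.arctan2(*(q-PV)[::-1])),len(g))
    for l in ['slip_bush','step_block','hex_key','setup_block']:
        print(l,[(np.round(r['position'],3).tolist(),round(r['p'],2)) for r in search_frame(n,l)][:1])
"
```

```text
(19.05, array([-119. ,  213.7]), np.float64(178.8), np.float64(-50.72), array([-0.5,  0.5,  0.3]), array([ 36.,   4., -28.,   0., -58.,   4.]))
scene blank [-0.   2.3] [0.14 0.09] 0.59 [0.646 0.116 0.025]
grip [-81.64253821 103.15613713] 148.9095136648197 24
slip_bush [([0.634, 0.244, 0.044], 0.63)]
step_block [([0.744, 0.099, 0.036], 0.62)]
hex_key [([0.705, -0.004, 0.022], 0.74)]
setup_block [([0.513, -0.408, 0.028], 0.58)]
top blank [-34.1  -0.5] [0.073 0.091] 0.85 [0.645 0.112 0.026]
top blank [-347.1  574.4] [0. 0.] -71.28 [0.635 0.244 0.044]
top blank [-129.8 -100.5] [0.081 0.003] 2.84 [0.718 0.016 0.024]
grip [-82.24871308 103.86576698] 148.6576356471881 13
slip_bush [([0.633, 0.246, 0.042], 0.61)]
step_block []
hex_key []
setup_block [([0.506, -0.407, 0.026], 0.68)]
```

View pics/f_scene.png

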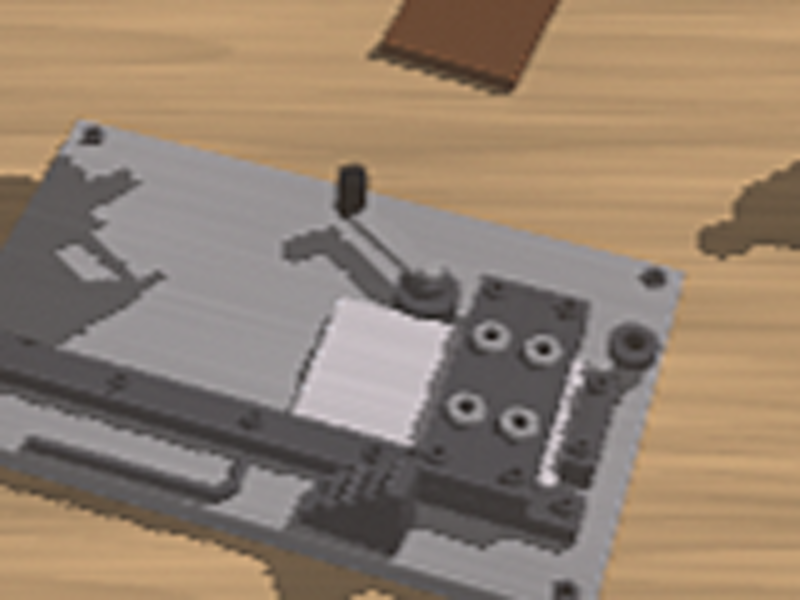

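The picture agrees with the numbers. The grip is at (-82, 103.5) mm against the stop value of (-83, 105), the plate centre is at x = 0.0 against the stop, and the small bystanders checked are within about 3 mm of where they were.

```bash
python3 -c "
from station import *
print(finish_job())"
```

```text
the job is handed in; nothing more can be done
None
```

The plate is loaded against the end stop with the cam lever fully over, and the job was handed in at about 19 s of robot time. I pushed the plate square to the fence with both fingertips. I then pushed it along the fence and under the bush plate until it stopped moving, with the force rising to about 15 N. Last, I pushed the lever round with closed fingers until it was blocked at about 35 N, then lifted clear.

**Last checks**
- **Plate:** the scene camera puts its centre at x = 0.0 mm in the seat frame, and its leading edge shows at the stop. It looks flat, at the right height.
- **Lever:** the grip is at about (-82, 103.5) mm, against (-83, 105) expected at the lever's stop.
- **Bystanders:** the slip bush, step block, hex key and setup block were found within about 4 mm of where they started. I did not re-measure the mallet, brush or oil bottle, but the arm never went near them.
- **Forces:** the highest wrist force I read was about 36 N. I only read it at the end of each move.

**Disagreements**
- **Plate position across the fence:** it reads about 2 mm from nominal, and about 3 mm judging by where the fingers stopped. I put this down to error in my estimate of the jig's position, because the plate was firmly against the fence.
- **Top camera:** at the end it saw only the uncovered half of the plate, and it missed the step block and the hex key. The scene camera found both.

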